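# Latch the cuvette transport case

### The job

The cuvettes are packed in the aluminium transport case: close it up for the trip. Lower the lid gently onto its seal without slamming it, hook the claw of the draw latch over the keeper on the lid's front, easing it down by hand until you feel the hook bottom on the keeper's lip but never forcing it, and only then swing the latch lever down over centre until it lies fully home against the case with the claw drawn tight. Do not strain the lever, leave the bottle, carton and marker about where they are, and let go of everything at the end.

Things in the scene. Friction and masses are not known exactly. Their poses are not given: they have to be found in the camera images.
- case: Aluminium transport case, dark corner angles, 130 deep (x) x 200 wide (y) x 104 high without lid; four cuvettes in foam inside. Stands firm, does not shift. Origin: centre of its underside; x from its front (latch side) to its back, y along the front (left as you look at the front), z up. Front face at x = -65; 'out' means from this face towards -x. The latch works in the plane y = 0.
- lid (a joint): Lid angle, rad: 0 shut, grows as it opens (starts 0.7 to 1.2). Hinge axis along y at x = +65, z = 104 of the case; lid 130 from hinge to front, 200 wide, 20 thick, flat top. Stiff hinge (0.4 N m): the lid stays where it is put and is pushed down until it stops on its seal.
- lid_front (a point): Middle of the lid's upper front edge, 130 from the hinge line and 20 above the lid's underside.
- keeper: Steel keeper on the middle of the lid's front: J-shaped strike 20 wide. Its rolled lip, a bar along y 5 thick, stands 13 out (bar's centre); behind it is an open trough 8.5 wide, its floor 5 below the bar's centre. Origin: on the lid's front face at the bar's height; axes as the case's when shut. With the lid shut the bar's centre is at z = 110 of the case, its top at 112.5.
- lever_pivot (a point): Axis (along y) of the latch lever: middle of the case's front, 14 out from the face, z = 70 of the case.
- lever (a joint): Lever angle, rad: 0 home (handle hanging down flat along the front, at its stop), 1.57 handle straight out, up to 2.3 (starts 1.6 to 1.9). Dead centre at 0.24; below that the claw's pull keeps it shut. Light friction (0.02 N m) holds lever and claw where they are left. Swinging it down with the claw hooked takes up to 0.4 N m (8 N at 50 from the pivot).
- handle: Steel handle of the lever, a plate 20 wide, 3 thick, 18 to 59 from the pivot, with a rolled tip 6 thick ending at 62. Origin: on the lever pivot; -z runs along the handle to its tip; the outer face, to be pushed on, lies 3 to 4 to the -x side of the origin: it looks out when home, up when the handle sticks straight out.
- claw_pivot (a point): Pivot of the claw on the lever, axis along y, 15 from the lever pivot. With the lever home it lies below the lever pivot, on a line turned 0.244 rad from straight down in towards the case; it turns with the lever (at lever 1.81 it is straight out).
- claw: Claw; starts hook up, leaning out 0.1 to 0.5 rad. Origin: its pivot; z along it to the hook, -x its outer side. Head: channel 24 wide; pinch its knurled side flanges, 7 to 16 to -x, down to 28 below the hook. Throat 8 wide, middle 2.6 to -x; nose 3 thick, 5 long. Hook's underside 51.5 along z, but its threaded rod is set up to 4 longer or shorter, unmeasured: feel it. Spring 7 N/mm.
- white_bottle: White plastic reagent bottle with a dark screw cap, 56 across, 102 high, standing beside the case; bystander. Origin: centre of its underside, z up.
- small_carton: Small dark carton, 90 x 60 x 26, lying beside the case; bystander. Origin: centre of its underside.
- marker_pen: Marker pen, 135 long, 17 thick, lying in front of the case to one side; bystander. Origin: middle of its underside.

How it is judged:
By the outcome, as a careful person would: the job done as asked, in the order asked, and still so for the second after the job is handed in, with the robot touching nothing.
It also fails if it takes over 72 s, if anything falls off the work surface, if the arm or the gripper's body presses on something with over 40 N, if the wrist force passes 120 N, or if a joint passes its speed limit or range.

### The arm

A 7-joint arm with a two-finger parallel gripper is mounted at the origin on a cart in front of the work surface, level with it; the furniture and walls round the work are solid. World frame = base frame: x ahead of the robot, y to its left, z up, the work surface at z = 0. Lengths are in m, angles in rad, forces in N, time in s.
With the tool pointing down it reaches from about 0.4 to 0.75 m from the base axis. Payload 19.5 kg.
Tool frame: the origin (TCP) lies on the centre line of the jaws, within the pads' length; the fingertips stand 19 mm ahead of it and the grasp point (between the pads) is the TCP (env.tcp_to_tips is the distance from the TCP to the fingertips, in m); z points along the fingers, y is the line along which they close (so a half turn about z gives the same grasp; the last joint's range is limited). The gripper opens to 85 mm and grips with 20 to 120 N. Pads are 22 mm wide; open, the fingers measure 114 mm over their backs; the gripper's body (76 mm by 85 mm) begins 54 mm behind the grasp point. The pads swing forward as they close: fully open they stand 13 mm farther back than shut.
Start: joints at [1.239, 0.707, -0.028, 1.485, 0.022, 0.951, -0.075], TCP at [0.164, -0.551, 0.25] pointing down, gripper open.
Joint ranges: [-2.71, 2.71], [-0.32, 2.16], [-1.57, 1.52], [0, 2.45], [-1.46, 4.6], [0, 2.02], [-2.83, 2.83]. Speed limits (rad/s): [1.89, 1.89, 2.57, 2.57, 3.01, 3.01, 3.01].

### API

Orientations are given as a rotation vector (axis times angle).
In Python, from station import env, effector, readout, optics, job_done, models gives the robot as it stands. Calls block until the motion is done:
- env.goto(position, orientation): joint-space move of the TCP to a pose.
- env.movel(position, v=0.15, attitude=None, contact_N=None): straight line of the TCP; attitude=None keeps the orientation; v is the mean speed in m/s. With contact_N (N) it stops when the force on the tool has changed by that much, and returns True; else False.
- env.goto_joints(angles): joint-space move.
- effector.set_gripper(opening, grip_force=None): finger opening in m; grip_force is the grip in N (None keeps the last); returns when the fingers have stopped.
- env.dwell(seconds).
- env.inverse_kinematics(position, orientation): joint angles nearest the present ones, or None.
- readout.observe(): the state.
- optics.camera(name): name is "scene" or "side" or "wrist"; returns (picture, depth): 420x560x3 uint8, blue, green, red; 420x560 float32, m along the optical axis (not along the pixel's ray), 0 where there is no reading.
- optics.calibration(name): a dict with "K" (3x3 intrinsics, pixels), "k1" (the pictures are not rectified: a ray, as slopes to the right and down, at radius r is drawn at 1 + k1 r^2 times it, then the intrinsics apply), "camera_from_world" (4x4, takes a point from world to camera coordinates). Camera axes: x right, y up, looking along -z (the intrinsics and any distortion apply to the point x, -y, -z); pixel columns grow to the right and rows downward; lengths in m; the calibration is good to about 2 mm. A picture is of the moment at which its call begins: read the wrist's pose just before it. calibration takes no time and is no camera call; for the wrist camera it gives the pose at the moment of the call.
A pose or a line that the arm cannot do raises env.IKError and nothing moves.
- job_done(): hands the job in; it is judged then, once.
Trained networks look in the newest picture that a camera, given by its name, has taken for a name from the list of things; names that differ only in an ending like _2 or _b are one class to them, and where a whole thing is asked for, a point or a joint stands for the part that bears it (a point fixed in the world has none). Each returns a list of dicts, best first, with "score" (0 to 1); they miss things now and then, are a little off and sometimes report something else, mostly with a low value. They report only what shows in the picture. A call takes as long as a camera call.
- models.search_frame(camera, name): "xy" ([column, row] in pixels, amid what is visible of it).
- models.cut_out(camera, name): "mask" (420x560 bool, what is visible of it) and "xy" ([column, row] in pixels, amid what is visible of it).
The state is a dict: "clock": time; "joint_positions": joint angles; "qd": joint speeds; "joint_efforts": joint torques, N m; "ee_pos": TCP position; "tool_rot": TCP orientation; "contact_force": force on the tool from outside, world axes, zero at the start; "torque": the same for the moment, N m; "gripper_width": finger opening in m; "finger_force": force on a finger pad.
Only numpy, scipy, OpenCV 4.12 (cv2) and the standard library are available. Lean on these libraries where they do the work, as an engineer would, in place of code of your own. Each camera call takes 0.05 s, during which the arm holds its last target. There are 200 camera calls.

## Working session

There is one attempt and no reset: what is moved stays moved. The work goes in short steps, each a Python script; the robot and the scene stay as the last script left them, time stands still between calls to the robot, and variables do not carry over. Pictures are saved under pics/ and viewed, at most 10 in all, crops included, and the job is handed in when it is done.

```bash
ls; mkdir -p pics; cat > h.py <<'E'
import numpy as np, cv2
from scipy.spatial.transform import Rotation as R
from station import env, effector, readout, optics, job_done, models
def pix2w(name, uv, d):
    c=optics.calibration(name);K=np.array(c["K"]);k1=c["k1"]
    uv=np.atleast_2d(uv).astype(float);d=np.atleast_1d(d)
    p=cv2.undistortPoints(uv.reshape(-1,1,2),K,np.array([k1,0,0,0,0.])).reshape(-1,2)
    P=np.c_[p[:,0]*d,-p[:,1]*d,-d,np.ones(len(d))]
    return (np.linalg.inv(np.array(c["camera_from_world"]))@P.T).T[:,:3]
def w2pix(name,P):
    c=optics.calibration(name);K=np.array(c["K"]);k1=c["k1"]
    P=np.atleast_2d(P);q=(np.array(c["camera_from_world"])@np.c_[P,np.ones(len(P))].T).T
    s=np.c_[q[:,0]/-q[:,2],-q[:,1]/-q[:,2]];r2=(s**2).sum(1,keepdims=True);s=s*(1+k1*r2)
    return np.c_[s,np.ones(len(s))]@K[:2].T
def cloud(name,mask,depth):
    v,u=np.nonzero(mask&(depth>0));return pix2w(name,np.c_[u,v],depth[v,u])
E
python3 - <<'E'
from h import *
o=readout.observe();print(o["clock"],o["ee_pos"],o["tool_rot"],o["gripper_width"])
for n in ["scene","side","wrist"]:
    im,d=optics.camera(n);cv2.imwrite(f"pics/{n}0.png",im);np.save(f"pics/{n}0.npy",d)
    print(n,np.linalg.inv(optics.calibration(n)["camera_from_world"])[:3,3])
    if n=="wrist":continue
    for t in ["case","lid","keeper","handle","claw","white_bottle","small_carton","marker_pen"]:
        r=models.cut_out(n,t)
        if r:
            m=r[0];P=cloud(n,m["mask"],d)
            print(n,t,round(m["score"],2),np.round(m["xy"]),m["mask"].sum(),np.round(np.median(P,0),3),np.round(np.percentile(P,3,0),3),np.round(np.percentile(P,97,0),3))
            np.save(f"pics/{n}_{t}.npy",P)
print(readout.observe()["clock"])
E
```

```text
pics
0.0 [ 0.16426116 -0.55077898  0.24983464] [-3.10756495e+00 -4.53601271e-01  2.83387500e-04] 0.08539864794152988
scene [ 0.17333622 -0.34225297  0.76091545]
scene case 0.94 [288. 231.] 8000 [ 0.603 -0.044  0.082] [ 0.516 -0.133  0.012] [0.677 0.068 0.205]
scene lid 0.91 [295. 198.] 2135 [ 0.614 -0.042  0.191] [ 0.587 -0.132  0.081] [0.702 0.064 0.207]
scene keeper 0.69 [280. 194.] 101 [ 0.594 -0.027  0.203] [ 0.583 -0.039  0.197] [ 0.601 -0.013  0.209]
scene handle 0.41 [252. 256.] 133 [ 0.505 -0.02   0.084] [ 0.487 -0.028  0.001] [0.546 0.006 0.096]
scene claw 0.54 [254. 248.] 121 [ 0.508 -0.017  0.119] [ 0.501 -0.028  0.093] [ 0.517 -0.006  0.127]
scene white_bottle 0.59 [228. 206.] 716 [0.583 0.132 0.067] [0.567 0.118 0.011] [0.607 0.158 0.104]
scene small_carton 0.69 [364. 283.] 1140 [ 0.625 -0.223  0.026] [ 0.584 -0.259  0.003] [ 0.675 -0.183  0.029]
scene marker_pen 0.58 [307. 325.] 442 [ 0.47  -0.177  0.014] [ 0.465 -0.234  0.008] [ 0.48  -0.111  0.018]
side [ 0.41131068 -0.72135146  0.75633351]
side case 0.71 [291. 226.] 7872 [ 0.614 -0.08   0.086] [ 0.53  -0.138  0.008] [0.688 0.066 0.204]
side lid 0.95 [298. 196.] 2984 [ 0.639 -0.06   0.173] [ 0.591 -0.136  0.12 ] [0.697 0.058 0.206]
side keeper 0.59 [276. 183.] 111 [ 0.594 -0.031  0.201] [ 0.583 -0.045  0.193] [ 0.603 -0.014  0.209]
side handle 0.57 [236. 227.] 118 [ 0.506 -0.023  0.082] [ 0.489 -0.03   0.075] [ 0.526 -0.01   0.088]
side white_bottle 0.78 [257. 181.] 446 [0.588 0.131 0.074] [0.569 0.122 0.013] [0.615 0.156 0.104]
side small_carton 0.87 [322. 311.] 1482 [ 0.63  -0.23   0.026] [ 0.587 -0.264  0.004] [ 0.679 -0.189  0.029]
side marker_pen 0.87 [240. 310.] 414 [ 0.475 -0.186  0.014] [ 0.468 -0.239  0.001] [ 0.484 -0.116  0.018]
wrist [ 0.23679686 -0.52942127  0.37336654]
0.95
```

```bash
python3 -c "
import cv2,numpy as np
a=cv2.imread('pics/scene0.png');b=cv2.imread('pics/side0.png')
cv2.imwrite('pics/both0.png',cv2.resize(np.vstack([a,b]),(400,600)))"
```

```text
(no output)
```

View pics/scene0.png

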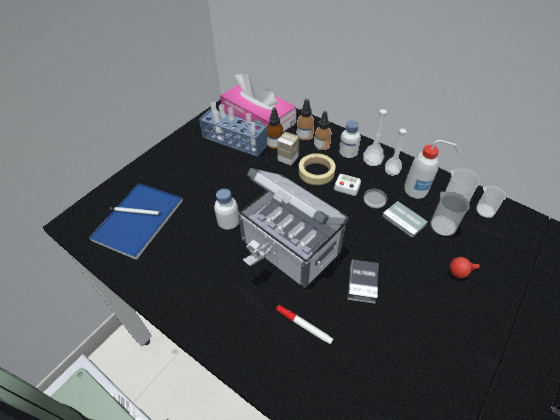

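View pics/side0.png

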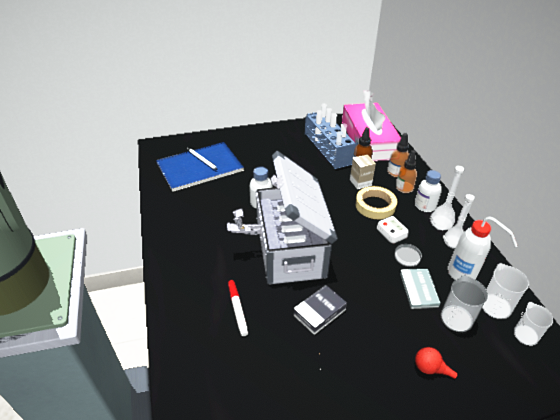

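```bash
cat >> h.py <<'E'
def rot(yaw,t):
    "tool tilted t from straight down towards case +x; tool x inward; tool y = -case y"
    d=np.array([np.sin(t),0,-np.cos(t)]);e=np.array([np.cos(t),0,np.sin(t)])
    M=np.c_[e,np.cross(d,e),d]
    return (R.from_euler('z',yaw)*R.from_matrix(M)).as_rotvec()
E
python3 - <<'E'
from h import *
# coarse case pose from depth: top rim etc.
for n in ["scene","side"]:
    P=np.load(f"pics/{n}_lid.npy"); 
    c=P.mean(0);u,s,vt=np.linalg.svd(P-c,full_matrices=False);print(n,"lid",c,vt[2],vt[0],s)
for t,p in [(.5,(.376,-.035,.222)),(.5,(.42,-.035,.24)),(.3,(.42,-.035,.25))]:
    if env.inverse_kinematics(p,rot(0,t)) is not None:
        env.goto(p,rot(0,t));print("at",t,p);break
o=readout.observe();print(o["clock"],o["ee_pos"])
im,d=optics.camera("wrist");cv2.imwrite("pics/w1.png",im);np.savez("pics/w1.npz",d=d)
for t in ["case","lid","keeper","handle","claw"]:
    r=models.cut_out("wrist",t)
    if r:
        m=r[0];P=cloud("wrist",m["mask"],d);np.save(f"pics/w1_{t}.npy",P)
        print(t,round(m["score"],2),np.round(m["xy"]),m["mask"].sum(),np.round(np.median(P,0),3),np.round(np.percentile(P,3,0),3),np.round(np.percentile(P,97,0),3))
E
```

```text
scene lid [ 0.62942307 -0.03929462  0.17606094] [ 0.69810412 -0.0423364   0.71474349] [-0.33844055 -0.8992014   0.27729918] [3.13346339 2.40376975 0.45978863]
side lid [ 0.64068313 -0.05265516  0.16808752] [-0.71226112  0.02588617 -0.7014371 ] [ 0.12156215  0.98876827 -0.08694802] [3.73693147 2.34579448 0.67498178]
at 0.3 (0.42, -0.035, 0.25)
3.0167 [ 0.42017886 -0.03552739  0.24998511]
case 0.76 [276.  65.] 27949 [ 0.597 -0.029  0.079] [ 0.512 -0.124  0.021] [0.662 0.068 0.187]
lid 0.68 [117.  84.] 3900 [0.586 0.132 0.07 ] [0.568 0.116 0.011] [0.611 0.158 0.103]
keeper 0.62 [268.   2.] 275 [ 0.583 -0.028  0.201] [ 0.58  -0.041  0.08 ] [ 0.66  -0.017  0.203]
handle 0.57 [260. 168.] 453 [ 0.495 -0.015  0.084] [ 0.485 -0.025  0.081] [ 0.508 -0.006  0.088]
claw 0.94 [264. 145.] 532 [ 0.509 -0.018  0.122] [ 0.502 -0.029  0.073] [ 0.531 -0.007  0.126]
```

View pics/w1.png

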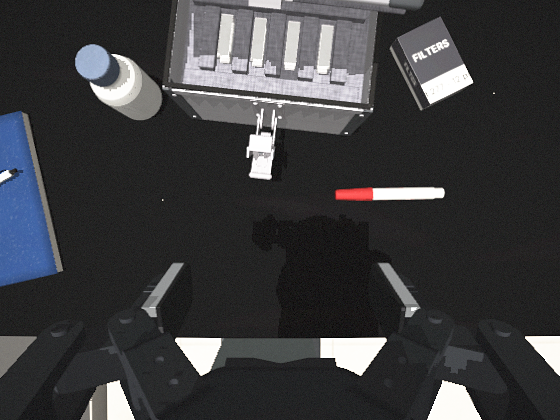

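```bash
python3 - <<'E'
from h import *
d=np.load("pics/w1.npz")["d"]
m=np.zeros(d.shape,bool);m[:200,150:400]=1
P=cloud("wrist",m,d)
from scipy.optimize import least_squares
Q=P[(P[:,2]>.02)&(P[:,2]<.095)&(P[:,0]<.57)&(abs(P[:,1]+.03)>.03)&(P[:,1]<.08)&(P[:,1]>-.15)]
f=least_squares(lambda p:Q[:,0]-p[0]-p[1]*Q[:,1],[.53,0],loss="soft_l1",f_scale=.001).x
r=Q[:,0]-f[0]-f[1]*Q[:,1];print("front",f,len(Q),np.percentile(r,[10,25,50,75,90]))
yaw=-np.arctan(f[1]);print("yaw",yaw)
c,s=np.cos(yaw),np.sin(yaw);A=np.array([[c,s],[-s,c]])
W=P.copy();W[:,:2]=P[:,:2]@A.T
T=W[(W[:,2]>.099)&(W[:,2]<.109)];print("rim z",np.median(T[:,2]),"x",np.percentile(T[:,0],[.5,2,98,99.5]),"y",np.percentile(T[:,1],[.2,1,2,98,99,99.8]))
for n in ["scene","side"]:
    L=np.load(f"pics/{n}_lid.npy");L[:,:2]=L[:,:2]@A.T
    F=np.load(f"pics/{n}_case.npy");F[:,:2]=F[:,:2]@A.T
    print(n,"lid y",np.percentile(L[:,1],[.5,2,98,99.5]),"case y",np.percentile(F[:,1],[.5,2,98,99.5]))
    q=F[(F[:,2]>.03)&(F[:,2]<.09)];print(" front hist",np.histogram(q[:,0],bins=np.arange(.5,.56,.004)))
    q=F[(F[:,2]>.03)&(F[:,2]<.09)];print(" side y",np.histogram(q[:,1],bins=np.arange(-.16,-.1,.004)))
for t in ["handle","claw"]:
    L=np.load(f"pics/w1_{t}.npy");L[:,:2]=L[:,:2]@A.T
    print(t,np.round(np.median(L,0),4));print(np.round(L[np.argsort(L[:,0])][::max(1,len(L)//14)],4).tolist())
L=np.load("pics/scene_lid.npy")
c2=np.median(L,0)
E
```

```text
front [0.56081301 0.10835106] 2924 [-1.37797658e-03 -4.54753769e-04  3.59176174e-05  3.62437906e-04
  1.41174981e-02]
yaw -0.10793000622905484
rim z 0.10310620178659372 x [0.50459685 0.55575008 0.64185556 0.64897219] y [-0.06252368 -0.06199651 -0.06162228  0.13647019  0.13675753  0.137306  ]
scene lid y [-0.06268032 -0.06205138  0.13541857  0.28691731] case y [-0.06859242 -0.06393912  0.13472903  0.13753384]
 front hist (array([ 15,  15,   9,   4,   9,   8,  10,  14,  12,  14,  16,  14,  16,
        83, 820]), array([0.5  , 0.504, 0.508, 0.512, 0.516, 0.52 , 0.524, 0.528, 0.532,
       0.536, 0.54 , 0.544, 0.548, 0.552, 0.556, 0.56 ]))
 side y (array([0, 0, 0, 0, 0, 0, 0, 0, 0, 0, 0, 0, 0, 0]), array([-0.16 , -0.156, -0.152, -0.148, -0.144, -0.14 , -0.136, -0.132,
       -0.128, -0.124, -0.12 , -0.116, -0.112, -0.108, -0.104]))
side lid y [-0.06548528 -0.06471031  0.13069133  0.32987546] case y [-0.07171538 -0.06727494  0.13241495  0.13535848]
 front hist (array([ 16,  10,   9,  11,  14,  16,  17,  18,  15,  15,  17,  20,  18,
        16, 152]), array([0.5  , 0.504, 0.508, 0.512, 0.5
[... 418 characters left out ...]
], [0.4891, 0.0329, 0.0837], [0.4905, 0.028, 0.0842], [0.4923, 0.0403, 0.0839], [0.4941, 0.0335, 0.0835], [0.4957, 0.0377, 0.0829], [0.4974, 0.0399, 0.0837], [0.4992, 0.0432, 0.0831], [0.501, 0.0454, 0.0827], [0.5027, 0.0385, 0.0831], [0.5048, 0.0387, 0.0826], [0.51, 0.0575, -0.0005]]
claw [0.5083 0.0369 0.1223]
[[0.499, 0.0476, 0.1175], [0.5033, 0.0375, 0.1147], [0.5041, 0.0283, 0.1207], [0.5049, 0.0284, 0.1212], [0.5057, 0.0364, 0.0905], [0.5065, 0.0453, 0.1217], [0.5073, 0.0365, 0.1224], [0.5082, 0.0366, 0.1223], [0.5095, 0.0454, 0.1241], [0.5107, 0.0429, 0.124], [0.5119, 0.0308, 0.1243], [0.5133, 0.0353, 0.1236], [0.5146, 0.0459, 0.1247], [0.5159, 0.032, 0.1255], [0.5306, 0.037, 0.0729]]
```

```bash
cat >> h.py <<'E'
YAW=-0.1079; CX,CY=0.6226,0.0373
def W(x,z,y=0.):  # case frame (m) -> world
    c,s=np.cos(YAW),np.sin(YAW); X=CX+x;Y=CY+y
    return np.array([c*X-s*Y,s*X+c*Y,z])
def toC(p):
    c,s=np.cos(YAW),np.sin(YAW);p=np.asarray(p)
    return np.array([c*p[0]+s*p[1]-CX,-s*p[0]+c*p[1]-CY,p[2]])
def tcp(x,z,t,back,y=0.): # TCP so that the point 'back' ahead of it along tool is at (x,z)
    return W(x-back*np.sin(t),z+back*np.cos(t),y)
def F():
    o=readout.observe();f=o["contact_force"];g=toC(np.r_[f[:2],0])-toC([0,0,0])
    return round(o["clock"],2),np.round(toC(o["ee_pos"])*1e3,1),np.round([g[0],g[1],f[2]],1)
E
cat > lid.py <<'E'
from h import *
T=env.tcp_to_tips;print("tips",T)
r=rot(YAW,0)
def pos(a,s=.112):
    x=.065-s*np.cos(a)+.02*np.sin(a)+.011; z=.104+s*np.sin(a)+.02*np.cos(a)
    return tcp(x,z,0,T)
env.goto(W(-.06,.32),r); effector.set_gripper(0.0,20)
p=pos(1.0);p[2]=.30;env.movel(p,v=.2,attitude=r)
b=False
for a in np.arange(1.0,.1,-.1):
    env.movel(pos(a),v=.06); print(round(a,2),*F())
b=env.movel(pos(.06),v=.03);print(*F())
b=env.movel(pos(-.04),v=.012,contact_N=6);print(b,*F())
E
python3 lid.py
```

```text
tips 0.019
1.0 7.07 [ 32.4  -0.  228.4] [ 0.3  0.1 -0.5]
0.9 7.41 [2.220e+01 1.000e-01 2.235e+02] [-0.6 -0.5  0.5]
0.8 7.75 [1.260e+01 1.000e-01 2.175e+02] [0.  0.4 0.4]
0.7 8.09 [3.400e+00 1.000e-01 2.106e+02] [-0.2  0.9  0.1]
0.6 8.43 [ -5.    0.  202.8] [0.2 0.1 0.3]
0.5 8.78 [-12.6   0.  194.4] [-0.3 -0.4 -0.1]
0.4 9.12 [-19.3   0.  185.1] [-0.4 -0.1 -0.1]
0.3 9.46 [-25.2   0.  175.1] [-0.3 -0.5  0.3]
0.2 9.8 [-29.9   0.  164.8] [ 0.2 -0.5  0.5]
10.48 [-34.6   0.  149.7] [-0.5  0.9 -0.1]
True 11.12 [-35.9   0.  142.6] [-0.5  0.3  8.2]
```

```bash
python3 - <<'E'
from h import *
env.movel(W(-.036,.20),v=.15)
env.goto(tcp(-.20,.20,.3,0),rot(YAW,.3)) if env.inverse_kinematics(tcp(-.20,.20,.3,0),rot(YAW,.3)) is not None else env.goto(tcp(-.18,.25,.3,0),rot(YAW,.3))
print(F())
im,d=optics.camera("wrist");cv2.imwrite("pics/w2.png",im);np.savez("pics/w2.npz",d=d)
m=np.zeros(d.shape,bool);m[:230,120:430]=1
P=cloud("wrist",m,d);C=np.array([toC(p) for p in P])
q=C[(C[:,2]>.115)&(C[:,2]<.14)&(C[:,0]>-.066)&(abs(C[:,1])>.03)];print("lid z",np.percentile(q[:,2],[5,50,95]),"x",np.percentile(q[:,0],[1,5,99]),"y",np.percentile(q[:,1],[.5,99.5]),np.polyfit(q[:,0],q[:,2],1))
for t in ["keeper","handle","claw"]:
    r=models.cut_out("wrist",t)
    if r:
        L=cloud("wrist",r[0]["mask"],d);L=np.array([toC(p) for p in L])
        L=L[np.argsort(L[:,0])]
        print(t,r[0]["score"],r[0]["xy"],np.median(L,0).round(4));print((1e3*L[::max(1,len(L)//24)]).round(1).tolist())
E
```

```text
(14.73, array([-199.9,   -0. ,  200. ]), array([0.4, 0.5, 0.4]))
lid z [0.12050859 0.12300198 0.12432681] x [-0.06518703 -0.06419726 -0.01617376] y [-0.09888413  0.09846508] [0.03183742 0.12413414]
keeper 0.7 [281.0, 81.2] [-0.0671 -0.      0.1109]
[[-80.6, -7.6, 110.1], [-79.6, 3.0, 111.6], [-79.3, -3.9, 104.5], [-79.0, -7.8, 101.4], [-78.4, 3.0, 112.3], [-77.5, 3.7, 112.0], [-76.0, -9.8, 110.0], [-72.2, -1.6, 104.3], [-70.9, -9.4, 103.0], [-69.8, 5.4, 104.0], [-68.7, 14.1, 112.6], [-67.9, -9.4, 103.1], [-67.2, 11.1, 112.6], [-66.9, -11.8, 117.1], [-66.8, -3.8, 108.0], [-66.7, -16.2, 105.8], [-66.6, -6.9, 107.5], [-66.5, 4.5, 109.2], [-66.4, 13.8, 117.7], [-66.4, -7.6, 108.8], [-66.3, -10.3, 117.3], [-66.1, -1.5, 115.3], [-66.0, -1.5, 116.6], [-65.6, 5.7, 119.0], [-65.0, -0.8, 117.7]]
handle 0.67 [279.5, 81.4] [-0.0674 -0.      0.1107]
[[-80.6, -7.5, 110.1], [-79.6, 3.0, 111.6], [-79.3, -6.0, 110.8], [-79.0, -2.3, 101.4], [-78.5, 0.7, 112.6], [-77.5, 9.0, 112.0], [-76.3, 9.0, 111.0], [-72.3, 5.4, 104.4], [-71.1, -4.6, 105.2], [-69.9, 3.9, 104.2], [-68.9, 7.7, 103.8], [-68.0, 1.5, 10
[... 204 characters left out ...]
[-66.2, 4.4, 113.7], [-66.0, -11.7, 102.3], [-65.6, 5.8, 119.0], [-64.8, 15.3, 117.4]]
claw 0.76 [278.9, 136.3] [-0.1145  0.      0.1225]
[[-124.7, 11.0, 116.2], [-121.4, -10.1, 118.1], [-119.2, 0.1, 106.7], [-118.8, -3.5, 123.2], [-118.4, -11.6, 117.9], [-117.9, 3.1, 107.9], [-117.2, -2.8, 122.4], [-116.8, 4.3, 123.9], [-116.3, 3.3, 91.6], [-115.9, -8.5, 122.6], [-115.4, -7.3, 91.2], [-115.0, 2.9, 121.9], [-114.5, -2.8, 122.8], [-113.8, 2.9, 122.9], [-113.1, -3.5, 123.1], [-112.4, 9.3, 123.1], [-111.7, -2.1, 123.1], [-110.8, 7.0, 125.4], [-110.0, 4.2, 124.8], [-109.3, -0.7, 124.9], [-108.6, -5.6, 124.9], [-107.8, 2.1, 124.7], [-107.1, -2.1, 124.7], [-106.3, 5.0, 124.1], [-90.2, -0.8, 70.8]]
```

View pics/w2.png

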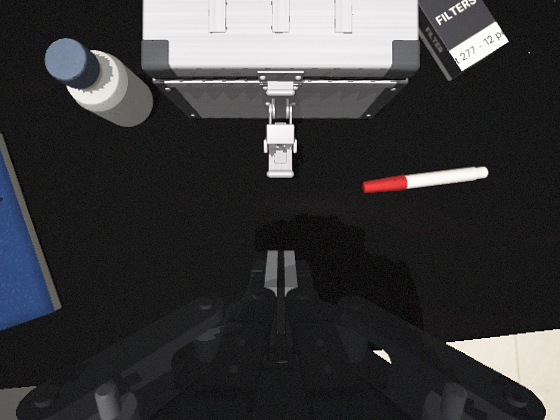

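```bash
cat >> h.py <<'E'
AG,OG=.042,.0115
def claw_tcp(th,l,dt,dL=0.):
    "TCP & tool rot gripping the claw head at lever th, claw lean-out l"
    P=np.array([-.079-.015*np.cos(th-1.81),.070+.015*np.sin(th-1.81)])
    u=np.array([-np.sin(l),np.cos(l)]);o=np.array([-np.cos(l),-np.sin(l)])
    g=P+(AG+dL)*u+OG*o
    return W(g[0],g[1]),rot(YAW,l+dt),P
def lean_for(th,L=.052,xt=-.078):
    from scipy.optimize import brentq
    P=claw_tcp(th,0,0)[2]
    f=lambda l:P[0]-L*np.sin(l)-.0026*np.cos(l)-xt
    l=brentq(f,-.8,.3);return l,P[1]+L*np.cos(l)-.0026*np.sin(l)
E
cat > grasp.py <<'E'
from h import *
TH0,L0=1.757,.29
q=readout.observe()["joint_positions"]
dts=[dt for dt in (.15,.1,.05,0,-.05,-.1) if all(env.inverse_kinematics(*claw_tcp(a,b,dt)[:2]) is not None for a,b in [(TH0,L0),(2.2,L0),(2.2,lean_for(2.2)[0]),(1.2,lean_for(1.2)[0])])]
print(dts,[lean_for(t) for t in (2.2,1.8,1.4,1.2)])
dt=dts[0];p,r,_=claw_tcp(TH0,L0,dt)
t=L0+dt
back=p+W(-.07*np.sin(t),.07*np.cos(t))-W(0,0)
effector.set_gripper(.05,20)
env.goto(back,r);print(F())
print(env.movel(p,v=.05,contact_N=6),F())
effector.set_gripper(0.0,20)
o=readout.observe();print(o["gripper_width"],o["finger_force"],F())
E
python3 grasp.py
```

```text
[0.15, 0.1, 0.05, 0, -0.05, -0.1] [(-0.3396686742092832, np.float64(0.12559806603164142)), (-0.36230653684980435, np.float64(0.11939577930525629)), (-0.3373281118210239, np.float64(0.11395077585720693)), (-0.3081667490424161, np.float64(0.1117459433220975))]
(16.04, array([-147.3,   -0.3,  169.4]), array([ 0. , -0.4,  0.1]))
False (17.59, array([-117. ,    0. ,  106.4]), array([ 0.5, -0. ,  1.2]))
0.023704355087678868 25.585392862558365 (17.93, array([-1.170e+02,  1.000e-01,  1.062e+02]), array([0. , 0.3, 0.6]))
```

```bash
cat > swing.py <<'E'
from h import *
dt=.15
for th in (1.9,2.05,2.2):
    p,r,_=claw_tcp(th,.29,dt);env.movel(p,v=.03,attitude=r,contact_N=12);print(th,*F())
lf=lean_for(2.2)[0]
for l in np.linspace(.29,lf,7)[1:]:
    p,r,_=claw_tcp(2.2,l,dt)
    if env.movel(p,v=.03,attitude=r,contact_N=12):print("hit")
    print(round(l,3),*F())
for n in ("side","scene"):
    im,d=optics.camera(n);cv2.imwrite(f"pics/{n}3.png",im)
    u,v=w2pix(n,W(-.078,.112))[0].astype(int);print(n,u,v)
    cv2.imwrite(f"pics/{n}3c.png",cv2.resize(im[v-40:v+40,u-50:u+50],None,fx=6,fy=6,interpolation=cv2.INTER_CUBIC))
E
python3 swing.py
```

```text
1.9 18.18 [-1.169e+02  1.000e-01  1.085e+02] [-0.7  1.5 -1.5]
2.05 18.43 [-1.165e+02  1.000e-01  1.108e+02] [-1.1  2.   0.9]
2.2 18.68 [-1.157e+02  1.000e-01  1.129e+02] [-1.7  1.6  1.5]
0.185 19.07 [-111.4    0.3  115.3] [ 5.2  3.6 -1.7]Traceback (most recent call last):
  File "swing.py", line 8, in <module>
    if env.movel(p,v=.03,attitude=r,contact_N=12):print("hit")
       ~~~~~~~~~^^^^^^^^^^^^^^^^^^^^^^^^^^^^^^^^^
station.IKError: the arm cannot follow that straight line within its joint ranges
```

```bash
python3 - <<'E'
from h import *
o=readout.observe();print(np.round(o["joint_positions"],3))
lf=lean_for(2.2)[0]
for dt in (.15,.3,.0):
  for l in np.linspace(.185,lf,6):
    q=env.inverse_kinematics(*claw_tcp(2.2,l,dt)[:2]);print(dt,round(l,3),None if q is None else np.round(q,3))
E
```

```text
[ 0.119  0.809 -0.313  2.192  2.122  0.332  2.445]
0.15 0.185 [ 0.119  0.809 -0.311  2.191  2.118  0.328  2.448]
0.15 0.08 [-0.147  0.806  0.181  2.078 -1.214  0.104 -0.513]
0.15 -0.025 [-0.36   0.904  0.627  1.964 -1.137  0.522 -0.601]
0.15 -0.13 [-0.432  1.005  0.852  1.844 -1.069  0.81  -0.68 ]
0.15 -0.235 [-0.474  1.135  1.074  1.72  -1.078  1.112 -0.69 ]
0.15 -0.34 [-0.442  1.171  1.075  1.591 -0.984  1.24  -0.795]
0.3 0.185 [ 0.241  0.884 -0.577  2.332  2.312  0.711  2.252]
0.3 0.08 [ 0.16   0.822 -0.392  2.218  2.182  0.425  2.388]
0.3 -0.025 [-0.026  0.792 -0.039  2.106  1.948  0.076  2.615]
0.3 -0.13 [-0.257  0.845  0.405  1.991 -1.034  0.327 -0.698]
0.3 -0.235 [-0.348  0.92   0.629  1.871 -0.954  0.607 -0.787]
0.3 -0.34 [-0.414  1.027  0.852  1.748 -0.968  0.897 -0.789]
0.0 0.185 [-0.262  0.843  0.402  2.053 -1.241  0.29  -0.491]
0.0 0.08 [-0.356  0.911  0.628  1.935 -1.038  0.563 -0.696]
0.0 -0.025 [-0.427  1.014  0.852  1.814 -1.011  0.854 -0.732]
0.0 -0.13 [-0.466  1.145  1.075  1.69  -1.039  1.154 -0.723]
0.0 -0.235 [-0.472  1.292  1.296  1.562 -1.094  1.458 -0.7  ]
0.0 -0.34 [-0.433  1.328  1.296  1.429 -1.038  1.578 -0.777]
```

```bash
cat > re.py <<'E'
from h import *
dt=0.;l0=.185
effector.set_gripper(.05,20)
o=readout.observe();d=R.from_rotvec(o["tool_rot"]).as_matrix()[:,2]
env.movel(np.array(o["ee_pos"])-.075*d,v=.12)
p,r,_=claw_tcp(2.2,l0,dt)
t=l0+dt;back=p+W(-.075*np.sin(t),.075*np.cos(t))-W(0,0)
env.goto(back,r);print(F(),np.round(readout.observe()["joint_positions"],2))
im,d=optics.camera("wrist");cv2.imwrite("pics/w4.png",im)
for n in ["claw","handle"]:
    c=models.cut_out("wrist",n)
    if c:
        L=cloud("wrist",c[0]["mask"],d);L=np.array([toC(q) for q in L]);L=L[np.argsort(L[:,0])]
        print(n,c[0]["score"],c[0]["xy"]);print((1e3*L[::max(1,len(L)//24)]).round(1).tolist())
E
python3 re.py
```

```text
Traceback (most recent call last):
  File "re.py", line 1, in <module>
    from h import *
  File "h.py", line 1, in <module>
    import numpy as np, cv2
  File "re.py", line 3, in <module>
    effector.set_gripper(.05,20)
NameError: name 'effector' is not defined
```

Name clash with the stdlib `re`; renaming.

```bash
mv re.py regrasp.py; python3 regrasp.py
```

```text
(22.99, array([-1.258e+02, -1.000e-01,  1.885e+02]), array([ 0.5, -0.8,  0.8])) [-0.49  0.8   0.85  2.04 -1.16  0.63 -0.54]
claw 0.69 [281.9, 218.6]
[[-144.6, 15.4, -1.4], [-118.5, 8.9, 101.8], [-115.7, -9.9, 125.9], [-112.9, -11.2, 126.3], [-111.7, 0.7, 128.9], [-111.0, -9.0, 129.5], [-110.2, -3.9, 129.9], [-109.5, 9.0, 130.1], [-108.9, 9.6, 130.3], [-108.2, -4.5, 130.3], [-107.5, 7.7, 130.3], [-106.8, -0.6, 130.7], [-106.1, -1.9, 131.0], [-105.4, -1.3, 131.4], [-104.7, -8.3, 131.9], [-103.5, -1.9, 131.0], [-102.8, 5.7, 131.5], [-102.1, 5.1, 132.1], [-101.3, 8.2, 132.9], [-100.3, -8.3, 131.4], [-99.5, 1.3, 132.0], [-98.8, -3.8, 133.0], [-98.2, -0.6, 127.5], [-90.5, 3.3, 78.0], [-88.2, 3.3, 75.3]]
handle 0.76 [281.1, 232.5]
[[-149.0, -16.0, -1.4], [-128.2, 6.6, 108.2], [-127.2, -6.4, 109.2], [-126.3, -0.7, 109.7], [-125.5, -10.8, 106.9], [-124.8, 7.9, 109.8], [-124.2, -6.4, 109.4], [-123.5, -2.1, 106.2], [-123.1, 2.3, 104.3], [-122.4, -3.6, 104.1], [-121.8, 8.1, 103.7], [-121.1, -8.7, 103.6], [-120.4, -5.8, 103.4], [-119.4, -4.4, 100.7], [-118.7, -5.9, 100.7], [-101.4, 6.3, 88.5], [-100.6, 6.3, 88.6], [-99.8, 2.4, 89.0], [-99.0, 2.4, 89.3], [-97.8, 0.1, 85.8], [-97.0, 8.7, 85.8], [-96.2, -1.5, 86.2], [-94.8, -6.2, 83.7], [-94.0, -5.4, 84.3], [-92.5, -7.8, 82.7]]
```

View pics/w4.png

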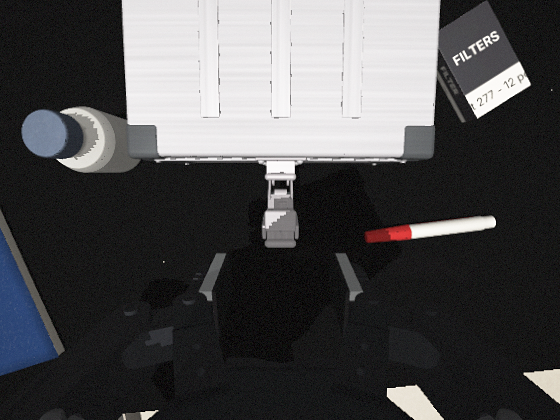

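```bash
cat > swing2.py <<'E'
from h import *
dt=0.
p,r,_=claw_tcp(2.2,.18,dt)
print(env.movel(p,v=.08,attitude=r,contact_N=6),F())
effector.set_gripper(0.0,20);print(readout.observe()["gripper_width"],F())
lf=lean_for(2.2)[0]
for l in np.linspace(.18,lf,6)[1:]:
    p,r,_=claw_tcp(2.2,l,dt)
    if env.movel(p,v=.03,attitude=r,contact_N=12):print("hit");break
    print(round(l,3),*F())
out=[]
for n in ("side","scene"):
    im,d=optics.camera(n)
    u,v=w2pix(n,W(-.078,.112))[0].astype(int);print(n,u,v)
    out.append(cv2.resize(im[v-30:v+30,u-40:u+40],None,fx=6,fy=6,interpolation=cv2.INTER_CUBIC))
im,d=optics.camera("wrist")
u,v=w2pix("wrist",W(-.078,.112))[0].astype(int);print("wrist",u,v);np.savez("pics/w5.npz",d=d);cv2.imwrite("pics/w5.png",im)
out.append(cv2.resize(im[max(v-60,0):v+60,u-80:u+80],(480,360),interpolation=cv2.INTER_CUBIC))
a=np.zeros_like(out[0]);out.append(a)
cv2.imwrite("pics/m5.png",cv2.resize(np.vstack([np.hstack(out[:2]),np.hstack(out[2:])]),(800,600)))
E
python3 swing2.py
```

```text
False (24.23, array([-111.6,   -0. ,  115.3]), array([1. , 0.2, 0.3]))
0.02355318915325777 (24.57, array([-1.117e+02,  1.000e-01,  1.151e+02]), array([-1.4,  0.4,  3. ]))
0.076 24.98 [-107.8    0.   116.4] [ 0.2  0.5 -1.2]
-0.028 25.27 [-1.034e+02  1.000e-01  1.175e+02] [-0.9 -0.1 -2.7]
-0.132 25.57 [-9.880e+01  1.000e-01  1.183e+02] [-1.   0.4 -2.4]
-0.236 25.88 [-9.430e+01  1.000e-01  1.187e+02] [-0.8 -0.3 -3.1]
hit
side 253 215
scene 266 237
wrist 280 257
```

View pics/m5.png

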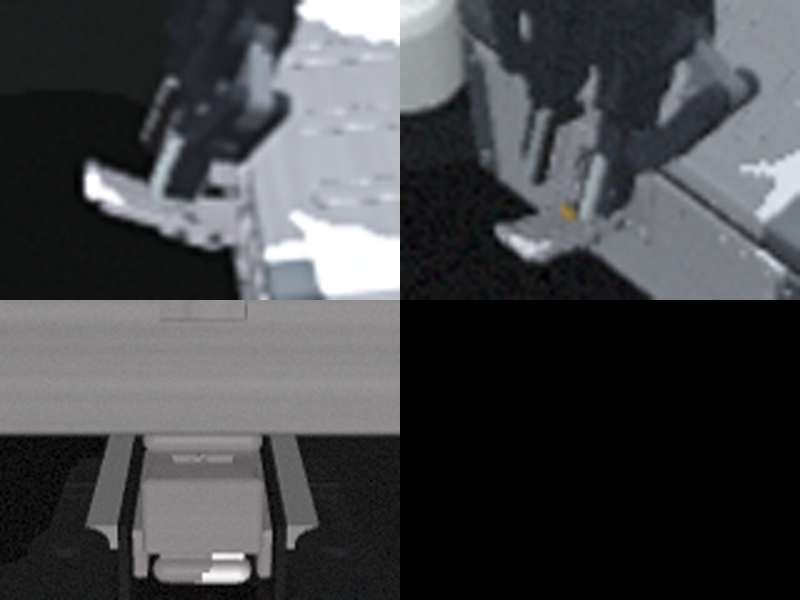

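```bash
python3 - <<'E'
from h import *
print(F(),readout.observe()["torque"])
o=readout.observe();M=R.from_euler('z',-YAW).as_matrix()@R.from_rotvec(o["tool_rot"]).as_matrix();print("t",np.arctan2(M[0,2],-M[2,2]))
d=np.load("pics/w5.npz")["d"];m=np.zeros(d.shape,bool);m[170:330,276:286]=1
C=np.array([toC(p) for p in cloud("wrist",m,d)])
C=C[np.argsort(C[:,0])];b=np.arange(-.15,-.04,.002)
for i in range(len(b)-1):
    k=(C[:,0]>=b[i])&(C[:,0]<b[i+1])
    if k.any():print(round(b[i]*1e3),np.round(np.percentile(C[k,2],[10,50,90])*1e3,1),k.sum())
print(lean_for(2.2))
E
```

```text
(26.27, array([-89.4,   0.2, 119.1]), array([ 0.9,  0.5, -2.7])) [ 0.06647494 -0.61552272 -0.03511775]
t -0.34922994865951945
-132 [103.  103.4 103.6] 8
-130 [103.5 103.8 104.1] 13
-128 [101.1 103.3 104.3] 44
-126 [ 99.9 101.1 103.2] 54
-124 [100.9 100.9 100.9] 1
-92 [101.  101.8 102.3] 21
-90 [102.5 103.  103.8] 8
-88 [105.2 105.2 105.2] 1
-84 [130.1 130.2 130.5] 3
-82 [129.5 130.4 131.1] 44
-80 [111.9 129.6 130.7] 56
-78 [111.4 128.1 129.6] 83
-76 [111.5 128.1 129.1] 66
-74 [127.2 127.7 128.4] 37
-72 [121.5 125.3 127.6] 119
-70 [125.6 126.3 127.2] 21
-66 [121.3 121.4 121.5] 2
-64 [122.  122.5 123. ] 22
-62 [122.6 123.  123.5] 28
-60 [122.6 123.2 123.7] 38
-58 [122.8 123.2 123.8] 38
-56 [122.4 123.  123.5] 39
-54 [122.6 123.1 123.7] 39
-52 [122.6 123.2 123.7] 41
-50 [122.5 123.2 123.8] 41
-48 [122.7 123.2 124. ] 42
-46 [122.5 123.2 123.6] 48
-44 [122.5 122.9 123.5] 39
(-0.3396686742092832, np.float64(0.12559806603164142))
```

```bash
cat > hook.py <<'E'
from h import *
base=None;hit=0
for th in np.arange(2.1,1.0,-.1):
    l,z=lean_for(th);p,r,_=claw_tcp(th,l,0.)
    b=env.movel(p,v=.012,attitude=r,contact_N=5)
    c=F();print(round(th,2),round(l,3),round(z*1e3,1),b,*c,round(readout.observe()["torque"][1],2))
    if b or (c[2][2]>7): break
E
python3 hook.py
```

```text
2.1 -0.35 124.0 True 26.48 [-89.9   0.2 117.4] [ 1.  -0.1 -4.1] -0.77
```

```bash
sed -i 's/contact_N=5/contact_N=9/; s/np.arange(2.1/np.arange(2.05/; s/c\[2\]\[2\]>7/c[2][2]>4/; s/,-.1)/,-.07)/' hook.py; python3 hook.py
```

```text
2.05 -0.354 123.2 False 26.73 [-89.8   0.2 116.8] [ 1.   1.2 -1.6] -0.62
1.98 -0.358 122.2 False 26.98 [-89.8   0.2 115.7] [ 1.1  1.7 -2.7] -1.04
1.91 -0.361 121.1 False 27.23 [-8.980e+01  1.000e-01  1.147e+02] [ 2.2  3.4 -2.9] -1.32
1.84 -0.362 120.0 False 27.48 [-8.970e+01  1.000e-01  1.137e+02] [ 3.9  4.1 -3.1] -1.51
1.77 -0.362 118.9 False 27.73 [-8.970e+01  1.000e-01  1.127e+02] [ 4.   3.4 -1.4] -1.59
1.7 -0.36 117.9 False 27.98 [-8.960e+01  1.000e-01  1.117e+02] [ 3.8  3.4 -1.3] -1.62
1.63 -0.357 116.9 False 28.23 [-8.960e+01  1.000e-01  1.107e+02] [ 4.7  4.7 -0.5] -1.55
1.56 -0.353 116.0 False 28.48 [-89.6   0.  109.8] [4.2 3.  0.2] -1.54
1.49 -0.347 115.1 False 28.73 [-89.5   0.  108.8] [5.3 3.1 0.5] -1.58
1.42 -0.34 114.2 False 28.98 [-89.3   0.  107.9] [4.9 3.5 0.1] -1.63
1.35 -0.331 113.4 False 29.23 [-89.3   0.  107. ] [5.1 4.3 0.2] -1.56
1.28 -0.321 112.6 False 29.48 [-89.4  -0.  106.1] [4.1 2.4 0.4] -1.37
1.21 -0.31 111.8 False 29.73 [-89.4   0.  105.2] [4.5 3.4 0.9] -1.29
1.14 -0.298 111.2 False 29.98 [-89.3  -0.  104.4] [5.  4.  2.9] -1.17
1.07 -0.284 110.5 False 30.23 [-89.2  -0.  103.9] [3.4 3.1 7.3] -0.71
```

```bash
cat > rel.py <<'E'
from h import *
effector.set_gripper(.05,20)
print(F())
o=readout.observe();d=R.from_rotvec(o["tool_rot"]).as_matrix()[:,2]
env.movel(np.array(o["ee_pos"])-.09*d,v=.12)
env.goto(W(-.20,.20),rot(YAW,.3));effector.set_gripper(0.,20)
print(F(),np.round(readout.observe()["joint_positions"],2))
im,d=optics.camera("wrist");np.savez("pics/w6.npz",d=d)
u,v=w2pix("wrist",W(-.09,.1))[0].astype(int);print(u,v)
a=cv2.resize(im[v-75:v+75,u-100:u+100],(800,600),interpolation=cv2.INTER_CUBIC);cv2.imwrite("pics/w6c.png",a)
m=np.zeros(d.shape,bool);m[v-80:v+90,u-4:u+4]=1
C=np.array([toC(p) for p in cloud("wrist",m,d)])
b=np.arange(-.15,-.06,.002)
for i in range(len(b)-1):
    k=(C[:,0]>=b[i])&(C[:,0]<b[i+1])
    if k.any():print(round(b[i]*1e3),np.round(np.percentile(C[k,2],[10,50,90])*1e3,1),end=";")
E
python3 rel.py
```

```text
(30.61, array([-89.5,  -0.2, 103.3]), array([0.6, 0.8, 1.2]))
(35.02, array([-200.,   -0.,  200.]), array([0.5, 0.2, 0.3])) [-0.07  0.54 -0.04  2.36  2.17  0.1   2.34]
280 112
-150 [-1.3 -0.4  0.5];-148 [-1.3 -0.2  0.4];-146 [-1.5 -0.7  0.6];-144 [-0.7 -0.2  0.4];-142 [-1.2 -0.9 -0.2];-140 [-1.4 -0.4  0.5];-138 [-1.3 -0.5  0.4];-136 [-1.3 -0.7  0. ];-134 [-0.9 38.3 40.8];-132 [-1.1 40.7 42. ];-130 [-1.1 41.  41.7];-128 [41.1 42.  43. ];-126 [42.1 43.3 44. ];-124 [43.8 44.5 46.2];-122 [45.5 46.9 48.1];-120 [47.  48.  48.7];-118 [48.4 49.  50.3];-116 [50.  51.  51.8];-114 [51.2 51.8 52.6];-112 [52.1 53.3 54.2];-110 [53.6 54.4 55.5];-108 [55.5 56.3 56.9];-106 [56.  56.7 58. ];-104 [57.5 58.5 59. ];-102 [57.6 58.7 60. ];-100 [61.8 68.3 87.4];-98 [65.9 78.4 89.2];-96 [87.4 89.3 91.7];-94 [91.2 95.2 99.2];-92 [ 97.4 102.1 104.6];-90 [103.5 105.9 108.9];-88 [104.1 108.6 110.4];-86 [109.4 112.  114. ];-84 [113.1 116.  116.9];-82 [115.4 115.9 116.8];-80 [114.4 115.3 116.2];-78 [114.1 114.9 115.7];-76 [113.6 114.6 115.1];-74 [113.2 114.  114.7];-72 [112.8 113.6 114. ];-68 [104.3 111.1 117.2];-66 [117.1 118.7 121.1];-64 [121.2 122.4 123.5];
```

View pics/w6c.png

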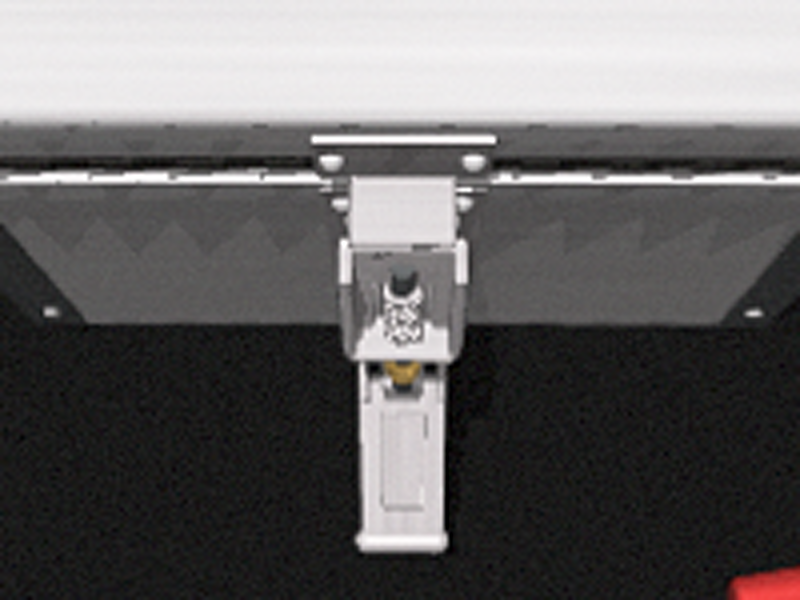

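```bash
cat > lever.py <<'E'
from h import *
import sys
T=env.tcp_to_tips
def pose(th,r=.045,tm=.9,ex=0.):
    h=np.array([-np.sin(th),-np.cos(th)]);n=np.array([-np.cos(th),np.sin(th)])
    c=np.array([-.079,.070])+r*h+(.004+ex)*n
    t=np.clip(np.pi/2-th-.1,.42,tm);e=np.array([np.cos(t),np.sin(t)])
    s=.011 if np.pi/2-th>t-.001 else -.011
    tip=c-s*e
    return tcp(tip[0],tip[1],t,T),rot(YAW,t)
if __name__=="__main__":
    print([env.inverse_kinematics(*pose(th)) is not None for th in np.arange(1.0,-.05,-.1)])
    p,r=pose(1.03,ex=.03);env.goto(p,r);print(F(),np.round(readout.observe()["joint_positions"],2))
    for th in np.arange(1.0,.03,-.1):
        p,r=pose(th)
        b=env.movel(p,v=.03,attitude=r,contact_N=20)
        c=F();print(round(th,2),b,*c)
        if b or np.linalg.norm(c[2])>25: sys.exit("force")
    p,r=pose(0.,ex=0);b=env.movel(p,v=.012,attitude=r,contact_N=8);print(b,F())
    if not b:
        p,r=pose(0.,ex=-.004);b=env.movel(p,v=.006,attitude=r,contact_N=7);print(b,F())
E
python3 lever.py
```

```text
[True, False, False, False, False, False, False, False, False, False, False]
(35.88, array([-1.533e+02, -1.000e-01,  8.870e+01]), array([ 0.9, -0.1, -0.4])) [ 0.28  0.98 -0.72  2.44  2.28  0.89  2.23]
1.0 False 37.09 [-137.4    0.    61.1] [0.7 0.5 0.5]Traceback (most recent call last):
  File "lever.py", line 16, in <module>
    b=env.movel(p,v=.03,attitude=r,contact_N=20)
station.IKError: the arm cannot follow that straight line within its joint ranges
```

```bash
cat > scan.py <<'E'
from h import *
T=env.tcp_to_tips
def Rm(t,al,ro):
    d=np.array([np.sin(t)*np.cos(al),np.sin(t)*np.sin(al),-np.cos(t)])
    # zero-roll x axis: case +x made perpendicular to d
    e=np.array([1.,0,0])-d[0]*d;e/=np.linalg.norm(e)
    M=np.c_[e,np.cross(d,e),d];return M@R.from_euler('z',ro).as_matrix()
def place(th,M,r=.05,hx=.011,hy=.008,ex=0.):
    h=np.array([-np.sin(th),0,-np.cos(th)]);n=np.array([-np.cos(th),0,np.sin(th)])
    c=np.array([-.079,0,.070])+r*h+(.004+ex)*n
    s=M.T@(-n);off=np.array([np.sign(s[0])*hx,np.sign(s[1])*hy,T])
    return c-M@off           # TCP in case frame
def world(p,M):
    return W(p[0],p[2],p[1]),R.from_matrix(R.from_euler('z',YAW).as_matrix()@M).as_rotvec()
G=np.array(np.meshgrid(np.linspace(-.043,.043,9),np.linspace(-.043,.043,9),np.linspace(-.054,-.16,9))).reshape(3,-1).T
Fg=np.array(np.meshgrid([-.011,0,.011],np.linspace(-.03,.03,5),np.linspace(-.01,-.054,4))).reshape(3,-1).T # knuckles
G=np.vstack([G,Fg])
def boxd(P,lo,hi):
    return np.linalg.norm(np.maximum(np.maximum(lo-P,P-hi),0),axis=1).min()
def clear(p,M):
    P=p+G@M.T
    return min(boxd(P,np.array([-.066,-.1,0]),np.array([.065,.1,.125])),boxd(P,np.array([-.094,-.018,.08]),np.array([-.06,.018,.118])),P[:,2].min())
if __name__=="__main__":
    out=[]
    for t in np.arange(.3,1.15,.1):
        for al in np.arange(-1.5,1.51,.25):
            for ro in np.arange(-3,3.2,.5):
                M=Rm(t,al,ro);p=place(0.,M);c=clear(p,M)
                if c>.008 and env.inverse_kinematics(*world(p,M)) is not None:
                    ok=sum(env.inverse_kinematics(*world(place(th,M),M)) is not None for th in (1.,.7,.4,.2))
                    out.append((ok,c,t,al,ro))
    out.sort(reverse=True);print(len(out))
    for o in out[:15]:print(np.round(o,3), np.round(env.inverse_kinematics(*world(place(0,Rm(*o[2:])),Rm(*o[2:]))),2))
E
timeout 500 python3 scan.py
```

```text
80
[ 4.     0.017  0.9    0.75  -1.   ] [ 0.75  1.36 -0.68  2.3   3.44  0.76  2.66]
[ 4.     0.017  0.9   -0.75   1.   ] [-0.06  1.37 -0.78  2.2   1.9   1.72  1.54]
[ 4.     0.016  0.9   -0.75  -2.   ] [-1.    1.63  1.08  2.22  3.58  0.5   2.41]
[4.    0.016 0.9   0.75  2.5  ] [ 1.    1.69 -1.35  2.3   2.53  0.86  0.24]
[ 4.     0.016  0.9   -0.75  -2.5  ] [-1.03  1.77  1.3   2.24  3.9   0.69  2.55]
[ 4.     0.015  0.9    0.75  -0.5  ] [ 0.8   1.4  -0.8   2.31  3.27  0.74  2.35]
[ 4.     0.015  0.9   -0.75   0.5  ] [-0.14  1.31 -0.6   2.21  1.9   1.55  1.96]
[ 4.     0.013  1.    -0.75   1.   ] [-0.1   1.43 -0.76  2.19  1.89  1.84  1.54]
[4.    0.011 0.9   0.75  1.   ] [ 0.96  1.61 -1.24  2.31  2.66  0.8   1.56]
[ 4.     0.011  0.9   -0.75  -1.   ] [-0.81  1.38  0.63  2.24  2.56  0.54  2.53]
[ 4.     0.011  0.8    0.75  -1.   ] [ 0.69  1.28 -0.65  2.29  3.34  0.7   2.69]
[ 4.     0.011  0.8   -0.75   1.   ] [-0.01  1.32 -0.81  2.19  1.89  1.61  1.56]
[4.    0.011 1.1   1.    1.5  ] [ 1.13  1.75 -1.33  2.09  2.1   0.36  1.63]
[ 4.     0.011  1.1   -1.    -1.5  ] [-1.06  1.66  1.06  2.   -0.92  0.09  0.22]
[ 4.    0.01  0.9   0.75 -2.  ] [0.12 1.33 0.41 2.34 4.06 1.52 2.74]
```

```bash
cat > lev2.py <<'E'
from scan import *
import sys
M=Rm(.9,-.75,.5)
ths=np.arange(1.05,-.01,-.07)
for th in (1.05,.7,.35,0):
    p=place(th,M);n=np.array([-np.cos(th),0,np.sin(th)]);q=env.inverse_kinematics(*world(p,M))
    print(round(th,2),np.round(M.T@-n,2),"clr",round(clear(p,M),3),"cam",np.round(p+M@[.0756,0,-.123],3),np.round(p,3),np.round(q,2))
E
python3 lev2.py
```

```text
1.05 [-0.24 -0.51  0.82] clr 0.028 cam [-0.147  0.066  0.2  ] [-0.13   0.003  0.071] [-0.17  1.22 -0.64  2.32  1.82  1.56  1.9 ]
0.7 [ 0.1  -0.53  0.84] clr 0.029 cam [-0.152  0.067  0.17 ] [-0.136  0.004  0.041] [-0.17  1.3  -0.64  2.32  1.85  1.6   1.85]
0.35 [ 0.44 -0.49  0.75] clr 0.019 cam [-0.138  0.067  0.16 ] [-0.122  0.004  0.031] [-0.16  1.31 -0.62  2.27  1.88  1.58  1.9 ]
0 [ 0.72 -0.39  0.57] clr 0.015 cam [-0.121  0.067  0.156] [-0.105  0.004  0.027] [-0.14  1.31 -0.6   2.21  1.9   1.55  1.96]
```

```bash
cat > lev3.py <<'E'
from scan import *
import sys
M=Rm(.9,-.75,.5);r=.043
def go(th,ex=0.): return world(place(th,M,r=r,ex=ex),M)
p=place(0,M,r=r);print("tip min z",min((p+M@[a*.011,b*.014,T])[2] for a in(-1,1) for b in(-1,1)))
o=readout.observe();d=R.from_rotvec(o["tool_rot"]).as_matrix()[:,2]
env.movel(np.array(o["ee_pos"])-.05*d,v=.12)
env.goto(*go(1.1,.03));print(F(),np.round(readout.observe()["joint_positions"],2))
for th in np.arange(1.08,.05,-.08):
    P,A=go(th);b=env.movel(P,v=.03,attitude=A,contact_N=18)
    c=F();print(round(th,2),b,*c)
    if b or np.linalg.norm(c[2])>22: sys.exit("force")
P,A=go(0.);b=env.movel(P,v=.012,attitude=A,contact_N=8);print(b,F())
E
python3 lev3.py
```

```text
tip min z 0.009553001220204079Traceback (most recent call last):
  File "lev3.py", line 7, in <module>
    env.movel(np.array(o["ee_pos"])-.05*d,v=.12)
    ~~~~~~~~~^^^^^^^^^^^^^^^^^^^^^^^^^^^^^^^^^^^
station.IKError: the arm cannot follow that straight line within its joint ranges
```

```bash
sed -i 's/env.movel(np.array(o\["ee_pos"\])-.05\*d,v=.12)/env.movel(np.array(o["ee_pos"])+[0,0,.05],v=.12)/' lev3.py; python3 lev3.py
```

```text
tip min z 0.009553001220204079
(38.46, array([-138.9,    2.5,  102.6]), array([ 0.1,  0.6, -0.6])) [-0.2   1.13 -0.61  2.36  1.78  1.48  1.9 ]
1.08 False 39.63 [-124.9    3.    75.7] [ 0.1  0.3 -0.4]
1.0 False 39.9 [-123.5    3.    72.4] [-0.2  0.5  0.3]
0.92 False 40.17 [-121.7    2.9   69.4] [ 0.4 -0.4  0.5]
0.84 False 40.43 [-119.8    3.    66.5] [-0.2 -0.3  0.4]
0.76 False 41.33 [-133.5    3.8   48.6] [-0.6 -0.4  0.5]
0.68 False 41.6 [-130.9    3.7   46.1] [-0.4  0.2  0. ]
0.6 False 41.87 [-128.4    3.7   43.8] [ 0.1 -0.   0.4]
0.52 False 42.13 [-125.7    3.7   41.7] [-0.4 -0.1  0.6]
0.44 False 42.4 [-122.8    3.7   39.8] [ 0.3 -0.6  0.1]
0.36 False 42.67 [-119.7    3.8   38.2] [-0.   0.1  1.2]
0.28 False 42.93 [-116.6    3.7   36.8] [0.1 0.6 0.5]
0.2 False 43.2 [-113.3    3.7   35.7] [-0.2 -0.2 -0.3]
0.12 False 43.47 [-109.9    3.7   34.9] [-0.5  0.3 -0.1]
False (44.05, array([-105. ,    3.8,   34.1]), array([0.6, 0.1, 0.1]))
```

```bash
python3 - <<'E'
from h import *
out=[]
for n in ("side","scene"):
    im,d=optics.camera(n)
    u,v=w2pix(n,W(-.09,.06))[0].astype(int);print(n,u,v)
    out.append(cv2.resize(im[v-45:v+45,u-60:u+60],(400,300),interpolation=cv2.INTER_CUBIC))
im,d=optics.camera("wrist");np.savez("pics/w7.npz",d=d);cv2.imwrite("pics/w7.png",im)
out+=[cv2.resize(im,(400,300)),np.zeros((300,400,3),np.uint8)]
for q in [(-.079,0,.07),(-.083,0,.03),(-.083,0,.01),(-.078,0,.112)]:print(q,w2pix("wrist",W(q[0],q[2],q[1])))
cv2.imwrite("pics/m7.png",np.vstack([np.hstack(out[:2]),np.hstack(out[2:])]))
E
```

```text
side 249 233
scene 263 255
(-0.079, 0, 0.07) [[294.59649369 195.48304594]]
(-0.083, 0, 0.03) [[265.91320321 242.84932738]]
(-0.083, 0, 0.01) [[254.18345972 256.73038284]]
(-0.078, 0, 0.112) [[350.73254486 119.40343879]]
```

View pics/m7.png

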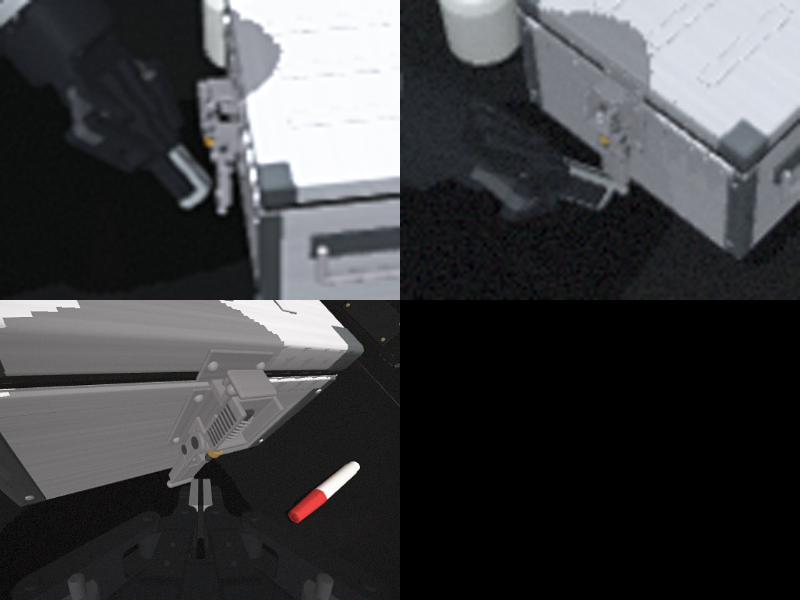

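```bash
cat > look.py <<'E'
from h import *
import sys
d=np.load("pics/w7.npz")["d"]
v,u=np.nonzero((d>0)&(d<.5))
P=pix2w("wrist",np.c_[u,v],d[v,u])   # arm has not moved since w7
C=(P-W(0,0))@R.from_euler('z',YAW).as_matrix()
C=C[(abs(C[:,1])<.009)&(C[:,0]>-.12)&(C[:,0]<-.06)&(C[:,2]>.0)]
b=np.arange(.004,.13,.004)
for i in range(len(b)-1):
    k=(C[:,2]>=b[i])&(C[:,2]<b[i+1])
    if k.any():print(round(b[i]*1e3),np.round(np.percentile(C[k,0],[5,50,95])*1e3,1),k.sum(),end="; ")
print()
k=(C[:,0]<-.071)&(C[:,0]>-.09)&(C[:,2]>.105);print(np.round(C[k][np.argsort(C[k,0])][::max(1,k.sum()//15)]*1e3,1).tolist())
E
python3 look.py
```

```text
4 [-65.1 -64.7 -64.5] 45; 8 [-83.6 -82.5 -64.5] 123; 12 [-83.  -81.7 -64.5] 161; 16 [-82.  -64.9 -64.4] 88; 20 [-82.7 -81.7 -64.5] 117; 24 [-89.7 -81.7 -64.5] 135; 28 [-93.2 -82.7 -64.6] 204; 32 [-95.1 -90.2 -64.6] 287; 36 [-101.8  -94.1  -64.6] 333; 40 [-105.7  -98.   -64.6] 386; 44 [-109.4 -102.9  -81.6] 290; 48 [-111.9 -105.7  -67. ] 238; 52 [-110.1  -84.9  -66.9] 171; 56 [-114.   -84.1  -66.9] 208; 60 [-117.7  -87.4  -67. ] 228; 64 [-119.4  -69.2  -66.9] 177; 68 [-88.9 -84.1 -66.9] 375; 72 [-84.3 -71.3 -66.8] 446; 76 [-76.3 -67.3 -66.6] 330; 80 [-91.3 -87.1 -66.7] 445; 84 [-91.1 -87.8 -66.7] 438; 88 [-89.2 -67.4 -66.7] 253; 92 [-89.4 -86.6 -66.6] 210; 96 [-89.4 -87.7 -66.3] 168; 100 [-88.8 -84.7 -66.7] 376; 104 [-87.1 -84.5 -66.2] 545; 108 [-85.2 -79.9 -66.1] 853; 112 [-84.6 -77.1 -66.3] 2368; 116 [-67.  -65.8 -63.9] 778; 120 [-64.7 -63.2 -60.5] 899; 124 [-62.5 -62.5 -62.5] 1; 
[[-89.8, -8.8, 110.4], [-85.0, 4.8, 107.8], [-84.8, 3.8, 106.5], [-84.6, 5.6, 111.4], [-84.4, 8.4, 114.0], [-83.9, -2.7, 113.9], [-82.9, 5.5, 114.3], [-81.6, -0.2, 114.4], [-80.2, -6.4, 114.1], [-79.2, 1.2, 114.3], [-78.0, -6.7, 114.6], [-76.6, -2.5, 113.8], [-75.1, 8.2, 115.0], [-73.8, 3.5, 114.7], [-72.7, 8.1, 110.7], [-71.0, -4.1, 113.8]]
```

```bash
python3 - <<'E'
from h import *
o=readout.observe();p=np.array(o["ee_pos"]);x=W(.001,0)-W(0,0)
print(env.movel(p+5*x,v=.008,contact_N=5),F())
print(env.movel(p-60*x+[0,0,.04],v=.1),F())
im,d=optics.camera("wrist")
v,u=np.nonzero((d>0)&(d<.5));P=pix2w("wrist",np.c_[u,v],d[v,u])
C=(P-W(0,0))@R.from_euler('z',YAW).as_matrix()
k=(abs(C[:,1])<.008)&(C[:,0]<-.07)&(C[:,0]>-.095)&(C[:,2]>.012)&(C[:,2]<.05);q=C[k];print(k.sum(),np.polyfit(q[:,2],q[:,0],1),np.percentile(q[:,0],[5,50,95]))
k=(abs(C[:,1])<.008)&(C[:,0]<-.073)&(C[:,0]>-.083)&(C[:,2]>.105);print(np.median(C[k,2]))
k=(C[:,0]>-.063)&(C[:,0]<0.03)&(abs(C[:,1])<.09)&(C[:,2]>.11);print("lid",np.median(C[k,2]))
effector.set_gripper(.03)
print(F())
E
```

```text
False (44.97, array([-100. ,    3.8,   34. ]), array([-0.7,  1. , -0.2]))
False (45.88, array([-164.7,    3.7,   73.9]), array([ 0.1, -0.2, -0.4]))
635 [ 0.00219712 -0.08224381] [-0.08306123 -0.08212763 -0.08135701]
0.11437848391728425
lid 0.12289055110214166
(46.33, array([-164.9,    3.8,   74.1]), array([-0.3,  0.2, -0.1]))
```

```bash
python3 -c "
from h import *
print(job_done())"
```

```text
the job is handed in; nothing more can be done
None
```

The case is closed and handed in at about 46 s of the 72 s limit, with the gripper well clear. The lid is on its seal, the claw is hooked over the keeper (hook bottomed at about 7 N), and the lever hangs vertical at home. That rests on the wrist camera depth: my light push to confirm the lever met no contact. I did not re-check the bottle, carton and marker afterwards.

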